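Candle the dotted egg

TASK

Candle the egg with the red dot to see how fresh it is: lift it gently from the wooden egg board and stand it, dot up, in the white egg cup, clear of the other eggs; then draw the candling lamp from its black holster and set its rubber nose from above squarely over the dot. Press only lightly, until the sprung nose is about half way in, and finish while still holding the lamp there, upright and still on the egg: do not let go of it. Leave the other eggs, the salt shaker, the pepper mill and the mug where they are.

Things in the scene. Friction and masses are not known exactly. Their poses are not given: they have to be found in the camera images.
- egg_dot: light brown hen's egg with a round red dot 12 mm wide on its blunt end; 57 mm long, 44 mm at its thickest, about 60 g. It stands blunt end up in a hole of the egg board. Origin at its pointed (lower) tip, z through the blunt end; it is thickest at z = 33 mm, the dot is at z = 57 mm. The shell cracks if a finger squeezes it with more than 20 N
- dot (a point): centre of the red dot, on the crown of the egg's blunt end
- egg_board: fixed wooden egg board, 136 (x) x 200 (y) mm, its top 34 mm above the worktop, 2 x 3 holes 35 mm wide at a pitch of 64 mm. Three eggs stand in it, never in holes next to each other along x or y (only diagonally or two apart), each with its tip 21 mm below the board's top, its thickest part 12 mm and its crown 36 mm above it. Origin under its centre, z up
- egg_b: a plain egg of the same size in the board, no dot; stays there
- egg_c: another plain egg of the same size in the board, no dot; stays there
- egg_cup: loose white china egg cup, 60 mm high, foot 50 mm and rim 42 mm wide, mouth 35 mm wide inside, 140 g. Origin at the centre of its underside, z up. A seated egg has its tip 41 mm, its thickest part 74 mm and its crown 98 mm above the origin. (Wall cupboards hang 0.46 m above the worktop beyond x = 0.65, left of y = -0.06: keep the wrist and elbow out of them when swinging across)
- lamp: candling lamp: a torch with an aluminium barrel 32 mm thick, black ribbed grip in its middle; 134 mm long, about 145 g. Origin on its axis at the underside of its black collar (44 mm wide, 6 mm thick); z runs along the axis to the tail. Grip the barrel, z = 6 to 84 mm (tail end z = 90). Below the collar: a part 31 mm thick to z = -26, then the rubber nose, a ring 27 mm wide, to z = -44 when out
- lamp_nose (a joint): how far the nose is pushed into the lamp: 0 out, 0.010 m fully in; sprung, 0.6 N to start and 400 N/m from there (2.6 N half way in)
- lamp_rim (a point): centre of the nose's open rim, which goes on the egg; moves with the nose. On the egg it comes to lie about 3 mm below the crown
- holster: fixed black holster of the lamp: a disc foot 94 mm wide and a leaning tube 47 mm wide outside, 35 mm inside, 52 mm deep, which carries the lamp by its collar, nose down. Origin under the foot's centre, z up. Tube and lamp lean 0.30 rad from upright, upper end towards the holster's -x; the lamp comes out along its own axis, by 45 mm or more
- holster_mouth (a point): centre of the tube's mouth, 66 mm above the worktop
- salt_shaker: glass salt shaker, 44 mm wide, 90 mm tall, bystander
- pepper_mill: wooden pepper mill, 58 mm wide, 170 mm tall, bystander
- mug: green and white mug, 81 mm wide, 114 mm with the handle, 92 mm tall, bystander
Not all that is in view belongs to the job. Leave any orange, purple or turquoise look-alike of the egg_dot alone.

How it is judged:
By the outcome, as a careful person would: the job done as asked, in the order asked, and still so for the second after the job is handed in, while the arm keeps its last pose, push and grip.
It also fails if it takes over 64 s, if anything falls off the work surface, if the arm or the gripper's body presses on something with over 40 N, if the wrist force passes 120 N, or if a joint passes its speed limit or range.

ROBOT

A 7-joint arm with a two-finger parallel gripper is mounted at the origin on a cart in front of the work surface, level with it; the furniture and walls round the work are solid. World frame = base frame: x ahead of the robot, y to its left, z up, the work surface at z = 0. Lengths are in mm, angles in rad, forces in N, time in s.
With the tool pointing down it reaches from about 350 to 900 mm from the base axis. Payload 19.9 kg.
Tool frame: the origin (TCP) lies where the fingers leave the gripper's body, on its centre line; the fingertips stand 97 mm ahead of it and the grasp point (between the pads) lies 78 mm ahead of it (robot.finger_overhang is the distance from the TCP to the fingertips, in mm); z points along the fingers, y is the line along which they close (so a half turn about z gives the same grasp; the last joint's range is limited). The gripper opens to 94 mm and grips with 3 to 60 N. Pads are 16 mm wide; open, the fingers measure 119 mm over their backs; the gripper's body (75 mm by 177 mm) begins 78 mm behind the grasp point.
Start: joints at [1.083, 0.417, -0.01, 1.614, 0.005, 1.111, -0.053], TCP at [270.049, -563.633, 302.625] pointing down, gripper open.
Joint ranges: [-2.81, 2.81], [-0.39, 2.02], [-1.27, 1.25], [0.06, 2.57], [-1.19, 4.33], [0.19, 2], [-2.82, 2.82]. Speed limits (rad/s): [1.89, 1.89, 2.39, 2.39, 3.01, 3.01, 3.01].

INTERFACE

Orientations are given as [roll, pitch, yaw] about the fixed x, y, z axes, in that order (R = Rz(yaw) Ry(pitch) Rx(roll)).
In Python, from workcell import robot gives the robot as it stands. Calls block until the motion is done:
- robot.goto(position, orientation): joint-space move of the TCP to a pose.
- robot.move_straight(position, rot=None, max_speed=150): straight line of the TCP; rot=None keeps the orientation; max_speed is the mean speed in mm/s.
- robot.movej(angles): joint-space move.
- robot.gripper_to(opening, grip_force=None): finger opening in mm; grip_force is the grip in N (None keeps the last); returns when the fingers have stopped.
- robot.dwell(seconds).
- robot.ik(position, orientation): joint angles nearest the present ones, or None.
- robot.get_obs(): the state.
- robot.grab_frame(name): name is "side" or "top" or "wrist"; returns a dict with "frame" (384x512x3 uint8, red, green, blue), "vfov" (degrees; the focal length in pixels is half the picture's height over the tangent of half this angle, whatever the lens; pixels are square), "cx", "cy" (the principal point, pixels), "origin" and "rotation" of the camera in the world. Camera axes: x right, y down, z forward; pixel columns grow to the right and rows downward; lengths in mm; the calibration is good to about 2 mm. The wrist camera is an equidistant fisheye: a pixel r from the principal point sees the ray r / f radians off the axis. A picture is of the moment at which its call begins. There is no depth.
A pose or a line that the arm cannot do raises robot.IKError and nothing moves.
- robot.finish_job(): hands the job in; it is judged then, once.
The state is a dict: "clock": time; "qpos": joint angles; "dq": joint speeds; "joint_efforts": joint torques, N m; "ee_pos": TCP position; "orientation": TCP orientation; "ft_force": force on the tool from outside, world axes, zero at the start; "ft_torque": the same for the moment, N m; "opening": finger opening in mm; "grasp_force": force on a finger pad.
Only numpy, scipy, OpenCV 4.12 (cv2) and the standard library are available. Lean on these libraries where they do the work, as an engineer would, in place of code of your own. Each camera call takes 0.05 s, during which the arm holds its last target. There are 200 camera calls.

## Working session

There is one attempt and no reset: what is moved stays moved. The work goes in short steps, each a Python script; the robot and the scene stay as the last script left them, time stands still between calls to the robot, and variables do not carry over. Pictures are saved under pics/ and viewed, at most 10 in all, crops included, and the job is handed in when it is done.

```bash
mkdir -p pics; ls
cat > h.py <<'E'
import numpy as np, cv2
from workcell import robot
from scipy.spatial.transform import Rotation as Rn
def snap(name,fn):
    f=robot.grab_frame(name); cv2.imwrite('pics/'+fn+'.png',f['frame'][:,:,::-1])
    np.savez('pics/'+fn+'.npz',**{k:np.array(v) for k,v in f.items()}); return f
def load(fn): return dict(np.load('pics/'+fn+'.npz'))
def ray(f,u,v,fish=False):
    F=192/np.tan(np.radians(float(f['vfov']))/2); a=np.array([u-float(f['cx']),v-float(f['cy'])])
    if fish:
        r=np.hypot(*a); t=r/F; d=np.r_[a/max(r,1e-9)*np.sin(t),np.cos(t)]
    else: d=np.r_[a/F,1]
    d=np.array(f['rotation'])@d; return np.array(f['origin']),d/np.linalg.norm(d)
def proj(f,P,fish=False):
    F=192/np.tan(np.radians(float(f['vfov']))/2); c=np.array(f['rotation']).T@(np.array(P)-f['origin'])
    r=np.hypot(c[0],c[1])
    k=F*np.arctan2(r,c[2])/r if fish else F/c[2]
    return np.array([f['cx']+k*c[0],f['cy']+k*c[1]])
def atz(f,u,v,z,fish=False):
    o,d=ray(f,u,v,fish); return o+d*(z-o[2])/d[2]
def tri(rays):
    A=np.zeros((3,3));b=np.zeros(3)
    for o,d in rays:
        M=np.eye(3)-np.outer(d,d);A+=M;b+=M@o
    p=np.linalg.solve(A,b); return p,[np.linalg.norm((np.eye(3)-np.outer(d,d))@(p-o)) for o,d in rays]
E
python3 - <<'E'
from h import *
for n in ('top','side','wrist'):
    f=snap(n,n+'0'); print(n,f['vfov'],f['cx'],f['cy'],f['origin'],np.round(f['rotation'],3).tolist())
a,b=[cv2.imread(f'pics/{n}0.png') for n in('top','side')]
print(a.shape)
cv2.imwrite('pics/topb.png',cv2.resize(a,(800,600)));cv2.imwrite('pics/sideb.png',cv2.resize(b,(800,600)))
o=robot.get_obs();print(o)
E
```

```text
pics
top 47.218554827103375 247.88078891769018 194.9974760511207 [ 409.09370874  181.69218575 1018.22989746] [-3.007, -0.025, -1.587]
side 47.91556472261172 252.74974620427616 198.47021232500325 [348.14649422 903.19681824 572.13323041] [-2.142, 0.009, -2.87]
wrist 65.70646984690485 257.25196311713273 191.77691283960874 [ 335.35209663 -531.20978387  383.36336999] [2.884, 0.0, -1.124]
(384, 512, 3)
{'clock': 0.15, 'qpos': array([ 1.08250976,  0.41781255, -0.01029785,  1.61400284,  0.00470856,
        1.11072831, -0.05302868]), 'dq': array([-0.00052183, -0.00194769,  0.00082092, -0.00225184, -0.00064003,
        0.00129078, -0.00042419]), 'joint_efforts': array([ 1.36423889e-03, -8.51536345e+01,  6.39524795e-01, -4.26135099e+01,
       -4.88262658e-02,  1.72133540e-02,  1.13015271e-04]), 'ee_pos': array([ 269.95483027, -563.47818553,  302.19804906]), 'orientation': array([-3.14066894e+00,  8.77023227e-05,  4.46764547e-01]), 'ft_force': array([-0.47961818, -0.61031055, -0.08536058]), 'ft_torque': array([-0.01326999,  0.00720275,  0.0273594 ]), 'grasp_force': 0.0, 'opening': 94.0279384575834}
```

View pics/topb.png

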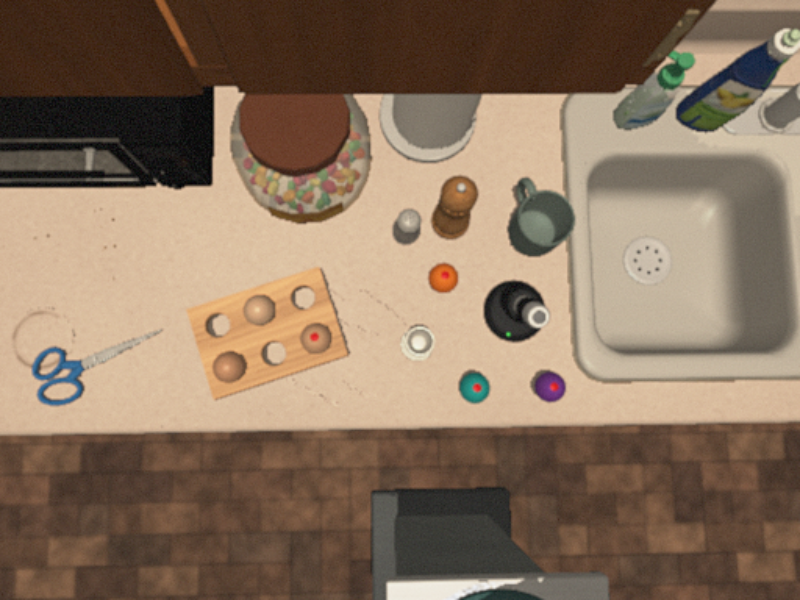

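View pics/sideb.png

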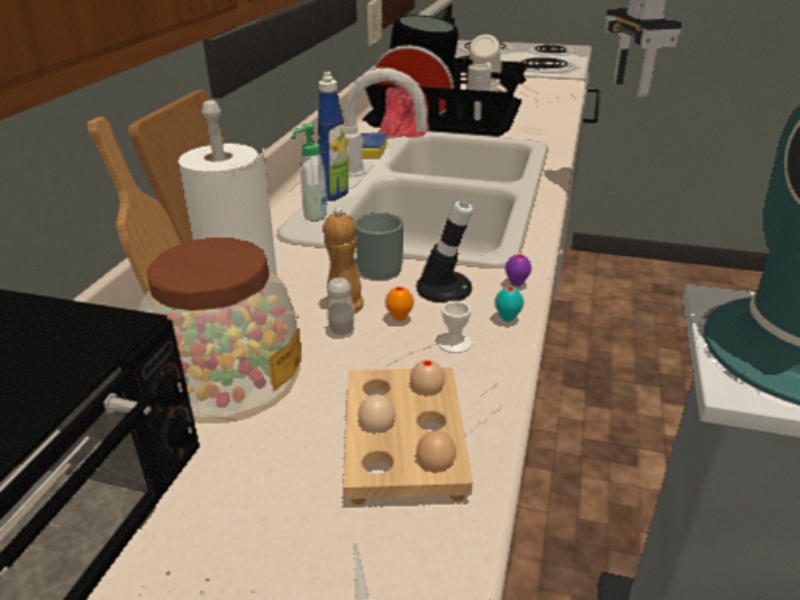

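The top view (800x600 scale) shows the dot egg at (314,337), the cup at (418,343) and the lamp tail at (538,316) over the holster foot at (513,310). The side view shows the dot at (427,364), the cup mouth at (456,310) and the lamp tail at (461,207). The camera rotation is given as rpy.

```bash
sed -i "s/np.array(f\['rotation'\])/Rn.from_euler('xyz',f['rotation']).as_matrix()/" h.py
python3 - <<'E'
from h import *
t,s=load('top0'),load('side0')
def red(f,u,v,r=9):
    im=f['frame'].astype(float);v0,u0=int(v-r),int(u-r);w=im[v0:v0+2*r+1,u0:u0+2*r+1]
    m=(w[...,0]>150)&(w[...,1]<90)&(w[...,2]<90);y,x=np.nonzero(m);return x.mean()+u0,y.mean()+v0,m.sum()
k=1.5625
a=red(t,314/k,337/k);b=red(s,427/k,364/k);print(a,b)
print('dot',tri([ray(t,*a[:2]),ray(s,*b[:2])]))
for n,p,q in [('cup mouth',(418.5,342.5),(456,310)),('lamp tail',(538,316),(461,207)),('eggb',(260,309),(377,403)),('eggc',(229,366),(436,440)),('salt',(408,219),(340,285)),('pepper',(461,187),(338,214)),('led',(508,334),(465,287))]:
    print(n,tri([ray(t,p[0]/k,p[1]/k),ray(s,q[0]/k,q[1]/k)]))
for n,p,z in [('foot',(513,310),10),('b1',(188,310),34),('b2',(323,268),34),('b3',(348,353),34),('b4',(214,398),34),('orange',(443,278),40),('teal',(475,388),40),('purple',(550,387),40),('mug',(541,220),92)]: print(n,atz(t,p[0]/k,p[1]/k,z).round(0))
ims=[]
for f,u,v in [(t,268,219),(t,330,201),(s,292,209),(s,288,160)]:
    ims.append(cv2.resize(f['frame'][v-25:v+25,u-25:u+25,::-1],(400,300) if 0 else (300,300),interpolation=cv2.INTER_CUBIC))
cv2.imwrite('pics/crop.png',np.vstack([np.hstack(ims[:2]),np.hstack(ims[2:])]))
E
```

```text
(np.float64(200.94736842105263), np.float64(215.1578947368421), np.int64(19)) (np.float64(273.14285714285717), np.float64(232.07142857142858), np.int64(14))
dot (array([493.21102534, 257.64674133,  71.22134006]), [np.float64(0.9087755375834751), np.float64(0.9087755375835299)])
cup mouth (array([484.21471871, 112.62584601,  59.0153607 ]), [np.float64(0.011968473422404605), np.float64(0.011968473422578216)])
lamp tail (array([509.17062526, -35.11862083, 149.01117747]), [np.float64(0.20236286080879237), np.float64(0.2023628608086749)])
eggb (array([533.74415282, 333.82329437,  60.74587604]), [np.float64(0.5790011431229501), np.float64(0.5790011431230329)])
eggc (array([454.6992064 , 375.85533358,  60.92953302]), [np.float64(0.672974302829724), np.float64(0.6729743028297765)])
salt (array([653.63111487, 124.59244717,  81.8930513 ]), [np.float64(2.3529118543147236), np.float64(2.352911854314814)])
pepper (array([674.75784572,  59.961114  , 161.34794802]), [np.float64(2.0540153485550863), np.float64(2.0540153485551227)])
led (array([496.38514954, -22.62054059,  17.15245596]), [np.float64(1.7141864063768575), np.float64(1.7141864063768584)])
foot [534. -33.  10.]
b1 [538. 441.  34.]
b2 [597. 247.  34.]
b3 [473. 212.  34.]
b4 [412. 402.  34.]
orange [579.  74.  40.]
teal [420.  32.  40.]
purple [420. -75.  40.]
mug [650. -60.  92.]
```

View pics/crop.png

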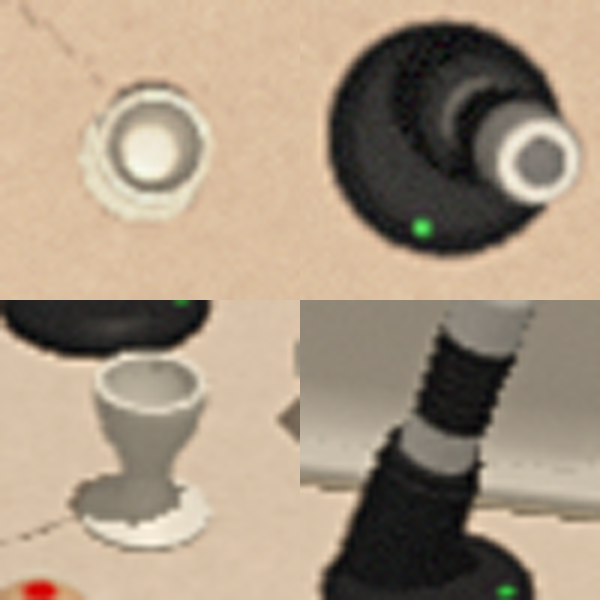

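The crops confirm the cup mouth at top pixel (267.5,219) and the lamp tail at about (345,202.7). Next I check reachability, then move past the lamp with the wrist camera.

Run:
```python
from h import *
for n,p,o in [('v1',(430,-140,330),(np.pi,0,0)),('v2',(430,50,330),(np.pi,0,0)),('egg',(493,258,134),(np.pi,0,-1.30)),('eggb',(493,258,134),(np.pi,0,1.845)),('egg0',(493,258,134),(np.pi,0,0)),('cup',(484,113,161),(np.pi,0,0)),('lamp',(485,-35,190),(np.pi,-.3,0)),('lamp+',(485,-35,190),(np.pi,.3,0)),('lampend',(484,113,262),(np.pi,0,0))]:
    q=robot.ik(p,o); print(n,None if q is None else np.round(q,2), Rn.from_euler('xyz',o).as_matrix()[:,2].round(2))
robot.goto((430,-140,330),(np.pi,0,0)); f=snap('wrist','w1'); print(robot.get_obs()['clock'])
robot.goto((430,60,330),(np.pi,0,0)); g=snap('wrist','w2'); print(robot.get_obs()['clock'])
for x in(f,g): print(x['origin'],x['rotation'],x['vfov'],x['cx'],x['cy'])
cv2.imwrite('pics/w12.png',np.vstack([cv2.resize(x['frame'][:,:,::-1],(400,300)) for x in (f,g)]) if 0 else np.hstack([cv2.resize(x['frame'][:,56:456,::-1],(400,384)) for x in(f,g)]))
```

```text
v1 [ 0.49  0.08 -0.26  1.98  0.02  1.08 -1.35] [ 0. -0. -1.]
v2 [ 0.43  0.06 -0.64  2.01  0.04  1.08 -1.8 ] [ 0. -0. -1.]
egg [ 0.25  0.82 -1.09  1.89  0.87  1.01  2.19] [-0. -0. -1.]
eggb [ 0.18  0.74 -0.95  1.89  0.75  0.93 -0.87] [ 0.  0. -1.]
egg0 [-0.09  0.59 -0.58  1.9   0.44  0.79 -2.47] [ 0. -0. -1.]
cup [ 0.19  0.45 -0.58  2.03  0.35  0.76 -2.17] [ 0. -0. -1.]
lamp [ 0.33  0.25 -0.35  2.21  0.22  0.41 -1.76] [ 0.3  -0.   -0.96]
lamp+ [ 0.22  0.46 -0.27  1.88  0.12  1.12 -1.68] [-0.3  -0.   -0.96]
lampend [ 0.29  0.3  -0.68  1.95  0.23  0.97 -2.07] [ 0. -0. -1.]
1.8583
2.725
[ 502.58262983 -140.309975    411.23826027] [ 2.88432588e+00 -1.00074493e-03 -1.57162039e+00] 65.70646984690485 257.25196311713273 191.77691283960874
[502.84497109  59.4535435  411.19129475] [ 2.88421580e+00 -1.12202107e-03 -1.57178021e+00] 65.70646984690485 257.25196311713273 191.77691283960874
```

View pics/w12.png

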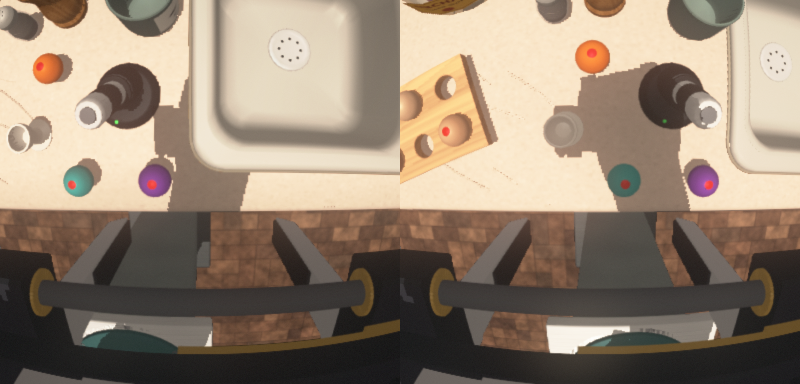

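Wrist views (full-pixel coordinates): in w1 the lamp tail is at about (148,112) and the cup at (82,136). In w2 the tail is at about (361,110), the cup at (219,131) and the dot at (102,131). I'll zoom in to measure these.

Run:
```python
from h import *
f,g=load('w1'),load('w2'); im=[]
for x,u,v in [(f,165,100),(g,345,100),(f,84,135),(g,219,131)]:
    c=cv2.resize(x['frame'][v-37:v+37,u-50:u+50,::-1],(400,296),interpolation=cv2.INTER_CUBIC); im.append(c)
cv2.imwrite('pics/z.png',np.vstack([np.hstack(im[:2]),np.hstack(im[2:])]))
```

```text
(no output)
```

View pics/z.png

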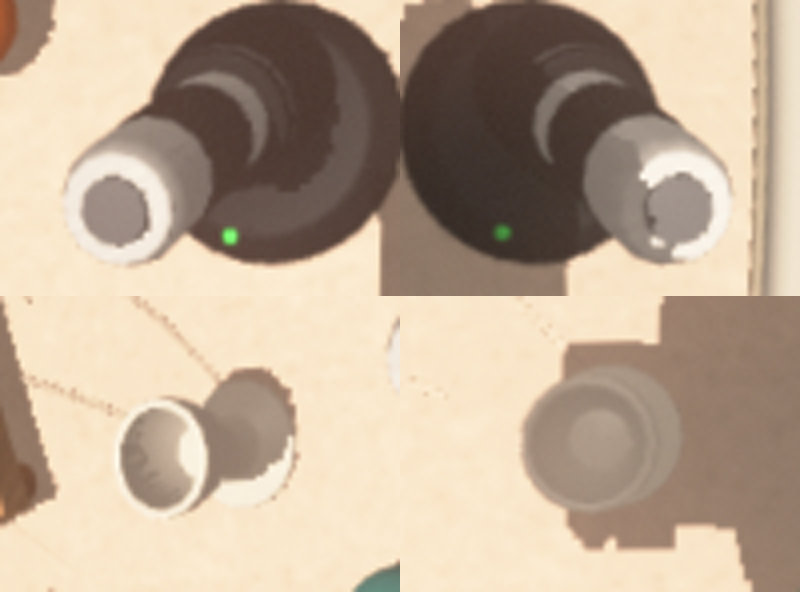

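In the zoomed view the tail centre is at w1 (144.3,115.1) and w2 (365,115). The cup rim is at w1 (74.5,138.3) and w2 (215.4,130.4). I'll fit the lamp axis from these plus the edge of the lower silver band.

Run:
```python
from h import *
from scipy.optimize import least_squares
f,g,t,s=load('w1'),load('w2'),load('top0'),load('side0'); k=1.5625
print('cup wrist',tri([ray(f,74.5,138.25,1),ray(g,215.4,130.4,1)]))
print('cup all',tri([ray(f,74.5,138.25,1),ray(g,215.4,130.4,1),ray(t,267.7,219.2),ray(s,291.8,198.4)]))
print('tail wrist',tri([ray(f,144.3,115.1,1),ray(g,365,115,1)]), 'foot',tri([ray(f,183.75,95.75,1),ray(g,327.75,96,1)]))
m=g['frame'].astype(int)[115:150,85:125]; y,x=np.nonzero((m[...,0]-m[...,1:].max(2)>70)&(m[...,1]<110)); uv=(x.mean()+85,y.mean()+115);print(uv,len(x))
print('dot',tri([ray(g,*uv,1),ray(t,200.95,215.16),ray(s,273.1,232.1)]), 'at 70',atz(g,*uv,70,1),atz(t,200.95,215.16,70))
A1=np.array([(180,82),(215,70),(250,85),(268,115),(265,150)])/4+[115,63]
A2=(np.array([(592,68),(560,80),(538,110),(535,140)])-[400,0])/4+[295,63]
th=np.linspace(0,2*np.pi,181)
def circ(p,z,F):
    T=p[:3];a=np.array([-np.sin(.3)*np.cos(p[3]),-np.sin(.3)*np.sin(p[3]),np.cos(.3)])
    c=T-a*(90-z);e=np.cross(a,[0,1,0]);e/=np.linalg.norm(e);h=np.cross(a,e)
    return np.array([proj(F,c+16*(np.cos(q)*e+np.sin(q)*h),1) for q in th])
def res(p):
    r=list(proj(f,p[:3],1)-(144.3,115.1))+list(proj(g,p[:3],1)-(365,115))+list((proj(t,p[:3])-(344.7,202.5)))+list(proj(s,p[:3])-(295.7,132))
    for A,F in((A1,f),(A2,g)):
        C=circ(p,p[4],F); r+=[np.min(np.hypot(*(C-a).T)) for a in A]
    return np.array(r)
for z in (6,):
    R=least_squares(res,[509,-35,150,0,6]);print(R.x.round(3),R.cost,res(R.x).round(1))
    R=least_squares(lambda p:res(np.r_[p,6]),[509,-35,150,0]);print(R.x.round(3),R.cost)
    p=R.x;a=np.array([-np.sin(.3)*np.cos(p[3]),-np.sin(.3)*np.sin(p[3]),np.cos(.3)]);print('mouth',p[:3]-90*a)
```

```text
cup wrist (array([484.93061301, 109.3239161 ,  54.35764217]), [np.float64(0.2597227026356605), np.float64(0.25972270263561226)])
cup all (array([484.83096382, 110.00927614,  55.717712  ]), [np.float64(1.3404819917397277), np.float64(0.9649092450729881), np.float64(2.7015044428614763), np.float64(1.3299846838659464)])
tail wrist (array([506.11369116, -38.16046856, 151.32674662]), [np.float64(0.08643904053066793), np.float64(0.08643904053068731)]) foot (array([ 5.32147887e+02, -3.87529272e+01,  4.79578113e-01]), [np.float64(0.2632620176506581), np.float64(0.2632620176506516)])
(np.float64(101.14583333333333), np.float64(131.08333333333334)) 48
dot (array([492.96750325, 256.47591641,  69.61987842]), [np.float64(1.5841179213661287), np.float64(1.9097749935313288), np.float64(0.5555657435029112)]) at 70 [491.99381631 254.84691024  70.        ] [494.21910496 257.87591944  70.        ]
[ 5.06379e+02 -3.78120e+01  1.50310e+02 -4.10000e-02  8.65500e+00] 2.515081257628539 [ 0.  -0.2 -0.7 -0.4  1.2  0.9  0.8 -0.3  0.3  0.1  0.3  0.   0.5  0.4
  0.4  0.3  0.7]
[ 5.06000e+02 -3.77540e+01  1.51109e+02 -4.30000e-02] 3.388549942350732
mouth [532.57202438 -38.89075307  65.12852583]
```

```bash
cat >> h.py <<'E'
def reddot(g,xyz,r=25):
    u,v=proj(g,xyz,1).astype(int); v0,u0=max(v-r,0),max(u-r,0); m=g['frame'].astype(int)[v0:v+r,u0:u+r]
    y,x=np.nonzero((m[...,0]-m[...,1:].max(2)>70)&(m[...,1]<110)); return (x.mean()+u0,y.mean()+v0,len(x))
E
python3 - <<'E'
from h import *
robot.gripper_to(70,7)
robot.goto((493,256.5,260),(np.pi,0,1.845)); g=snap('wrist','w3')
print(robot.get_obs()['clock'],robot.get_obs()['ee_pos'])
d=reddot(g,(493,256.5,70),40);print(d,proj(g,(493,256.5,70),1),atz(g,*d[:2],70,1),g['origin'])
q=robot.ik((493,256.5,260),(np.pi,0,0.3));print(q)
if q is not None:
    robot.goto((493,256.5,260),(np.pi,0,.3)); g=snap('wrist','w4');d=reddot(g,(493,256.5,70),40);print(d,atz(g,*d[:2],70,1),g['origin'],robot.get_obs()['clock'])
E
```

```text
4.55 [493.20122589 255.80373997 260.26132585]
(np.float64(257.08849557522126), np.float64(194.16814159292036), 113) [258.41664503 194.01098645] [491.83113446 256.0146205   70.        ] [472.31406649 327.37449781 341.34543208]
[-0.20550594  0.36780271 -0.40630462  1.82026328  0.17104663  0.98790052
 -1.95287079]
(np.float64(258.4299065420561), np.float64(194.0467289719626), 107) [492.34721379 255.55360665  70.        ] [562.29041172 278.67258629 341.39074412] 5.925
```

View pics/w3.png

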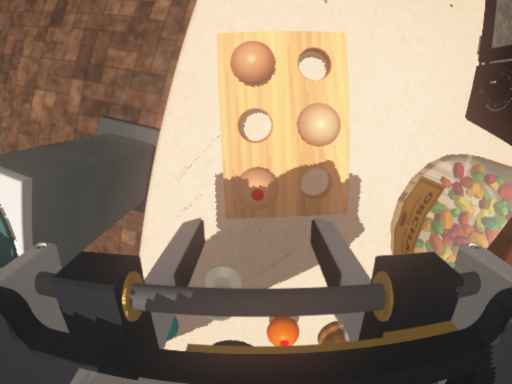

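w3 shows the dot at (257,194) with the fingers aligned to the board columns. The two yaws agree on (492.1,255.8). Next, a close look at the cup.

Run:
```python
from h import *
robot.goto((485,110,250),(np.pi,0,.3)); f=snap('wrist','w5'); robot.goto((485,110,250),(np.pi,0,1.845)); g=snap('wrist','w6')
print(robot.get_obs()['clock']); im=[]
for x in(f,g):
    u,v=proj(x,(485,110,60),1).astype(int); print(u-50,v-50)
    im.append(cv2.resize(x['frame'][v-50:v+50,u-50:u+50,::-1],(400,400),interpolation=cv2.INTER_CUBIC))
cv2.imwrite('pics/c.png',np.hstack(im))
```

```text
8.025
207 143
208 145
```

View pics/c.png

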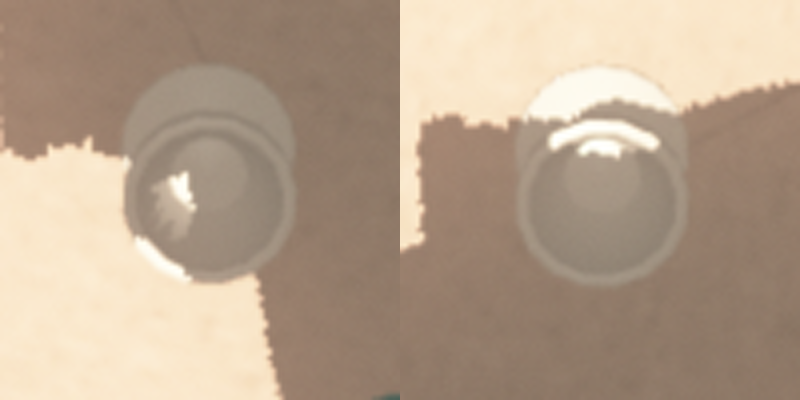

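The two crops put the cup rim centre at (259.5,192.3) in w5 and (258.5,195.3) in w6. Now I grasp the egg.

Run:
```python
from h import *
f,g=load('w5'),load('w6')
print('cup',atz(f,259.5,192.3,60,1),atz(g,258.5,195.3,60,1),tri([ray(f,259.5,192.3,1),ray(g,258.5,195.3,1),ray(load('w1'),74.5,138.25,1)]))
o=(np.pi,0,1.845)
robot.goto((492.1,255.8,190),o); robot.move_straight((492.1,255.8,135),max_speed=80)
robot.dwell(.2);b=robot.get_obs();print(b['ee_pos'],b['ft_force'],b['clock'])
robot.gripper_to(52); robot.gripper_to(36,8); b=robot.get_obs();print(b['opening'],b['grasp_force'],b['ee_pos'],b['clock'])
```

```text
cup [486.37987856 108.57142488  60.        ] [485.2265034  109.90885697  60.        ] (array([485.19176367, 108.46104523,  55.54894166]), [np.float64(0.28338885164249755), np.float64(0.46575289298312006), np.float64(0.46118047084889624)])
[492.26912114 255.87936693 135.40999107] [ 0.13031558 -0.53723463 -0.5726816 ] 9.7333
43.43356593528213 8.000182136893272 [492.37277113 255.90250744 135.16961999] 10.5417
```

Run:
```python
from h import *
c=(485.8,109.2)
robot.move_straight((492.2,255.8,225),max_speed=100)
robot.move_straight((*c,225),max_speed=120); robot.dwell(.2)
b=robot.get_obs();print(b['ee_pos'],b['ft_force'],b['opening'],b['grasp_force'])
g=snap('wrist','w7');d=reddot(g,(*c,160),40);print('dot in hand',d,atz(g,*d[:2],160,1))
z0=b['ft_force'][2]
robot.move_straight((*c,168),max_speed=60); robot.dwell(.15)
for z in np.arange(167,161,-.7):
    robot.move_straight((*c,z),max_speed=15); b=robot.get_obs(); print(round(z,1),b['ee_pos'].round(1),b['ft_force'].round(2),b['clock'])
    if b['ft_force'][2]-z0>1.5: break
```

```text
[485.74841039 109.65886853 224.95566263] [-0.70832933  0.01730887 -0.90629606] 43.33681726372467 7.9999954998493195
dot in hand (np.float64(256.87781350482317), np.float64(253.77170418006432), 311) [484.37053568 110.11964934 160.        ]
167.0 [485.8 109.2 167. ] [ 0.97 -0.29 -0.63] 14.7167
166.3 [485.8 109.2 166.3] [ 0.03 -0.21 -0.83] 14.9667
165.6 [485.8 109.2 165.6] [-0.62 -0.37 -0.7 ] 15.2167
164.9 [485.8 109.2 164.8] [-0.16 -0.7  -1.01] 15.4667
164.2 [485.8 109.2 164.2] [-0.38 -0.04 -1.68] 15.7167
163.5 [485.8 109.2 163.5] [ 0.37  0.68 -0.34] 15.9667
162.8 [485.9 109.2 162.8] [-0.28 -0.95  0.31] 16.2167
162.1 [486.  109.3 162.4] [ 0.76 -0.2   6.43] 16.4667
```

Run:
```python
from h import *
c=(485.8,109.2)
robot.move_straight((*c,162.8),max_speed=15)
robot.gripper_to(56); robot.gripper_to(72); robot.dwell(.2)
robot.move_straight((*c,262),max_speed=120); robot.dwell(.2)
g=snap('wrist','w8');d=reddot(g,(*c,98),40);print(d,atz(g,*d[:2],98,1))
s=snap('side','s8');t=snap('top','t8')
print(robot.get_obs()['clock'])
u,v=proj(s,(*c,70)).astype(int)
cv2.imwrite('pics/v8.png',np.hstack([cv2.resize(g['frame'][100:300,150:370,::-1],(440,400)),cv2.resize(s['frame'][v-50:v+50,u-45:u+45,::-1],(360,400))]))
```

```text
(np.float64(257.9296875), np.float64(202.4375), 128) [484.86646061 109.50824259  98.        ]
19.15
```

View pics/v8.png

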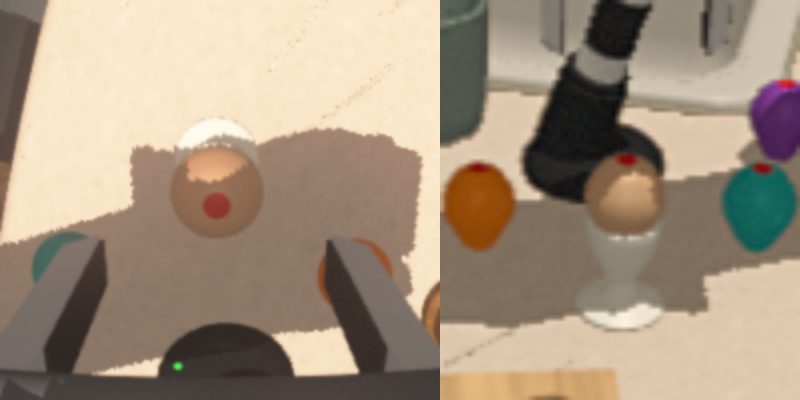

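The egg stands upright in the cup, dot up, with the dot at about (485.2,109.3). Next, the lamp.

Run:
```python
from h import *
c=(485.8,109.2)
robot.goto((*c,275),(np.pi,0,-.042)); robot.dwell(.15)
g=snap('wrist','w9');d=reddot(g,(*c,98),40);print(d,atz(g,*d[:2],98,1))
a=np.array([-np.sin(.3)*np.cos(-.042),-np.sin(.3)*np.sin(-.042),np.cos(.3)]);T=np.array([506.2,-37.8,151.5])
o=(np.pi,-.3,-.042); print('axis check',Rn.from_euler('xyz',o).as_matrix()[:,2]+a)
robot.gripper_to(80)
robot.goto(T+150*a,o); w=snap('wrist','w10')
print(robot.get_obs()['clock'])
for z in (90,):print('tail px',proj(w,T,1))
robot.move_straight(T+40*a,max_speed=110); robot.dwell(.15)
b=robot.get_obs();print(b['ee_pos'],T+40*a,b['ft_force'],b['orientation'])
robot.gripper_to(40); robot.gripper_to(20,30); b=robot.get_obs();print(b['opening'],b['grasp_force'],b['ft_force'],b['ee_pos'],b['clock'])
```

```text
(np.float64(257.8888888888889), np.float64(196.87179487179486), 117) [485.6600017  108.77037958  98.        ]
axis check [ 5.55111512e-17 -1.24900090e-16  0.00000000e+00]
22.0417
tail px [257.33763162 205.43602769]
[494.54368652 -37.36959374 190.32245651] [494.38961615 -37.303672   189.71345957] [-0.25248588  0.09217104  0.64842213] [ 3.14149071 -0.30105565 -0.04211491]
31.485673128266438 29.995661079883575 [-1.39251809  1.12363803  1.9520119 ] [494.39206027 -37.25324844 189.73974924] 24.4167
```

Run:
```python
from h import *
a=np.array([-np.sin(.3)*np.cos(-.042),-np.sin(.3)*np.sin(-.042),np.cos(.3)]);P=np.array([494.39,-37.25,189.74])
robot.move_straight(P+20*a,max_speed=50); b=robot.get_obs();print(b['ft_force'],b['opening'])
robot.move_straight(P+75*a,max_speed=110)
robot.move_straight((470,-37,320),max_speed=120)
robot.goto((470,0,335),(np.pi,0,-.042)); robot.move_straight((485.3,109.1,310),max_speed=100); robot.dwell(.4)
b=robot.get_obs();print(b['ft_force'],b['opening'],b['ee_pos'],b['orientation'],b['clock'])
s=snap('side','s11'); t=snap('top','t11')
u,v=proj(s,(485,109,160)).astype(int);print(u,v, u-45,v-85)
for z in (98,136,220): print(z,proj(s,(485.3,109.1,z)))
cv2.imwrite('pics/v11.png',cv2.resize(s['frame'][v-65:v+65,u-65:u+65,::-1],(585,585),interpolation=cv2.INTER_CUBIC)); print(u-65,v-65)
```

```text
[ 0.73303019  0.38201976 -0.83497199] 31.665309320703688
[ 0.44366634  0.26366072 -0.92846726] 31.973968416727324 [485.32579429 109.01093298 310.04874592] [-3.14158284e+00 -1.08385404e-04 -4.21354209e-02] 28.4
293 156 248 71
98 [292.37278177 182.23964381]
136 [293.09751054 166.68982319]
220 [294.82169962 129.69552706]
228 91
```

View pics/v11.png

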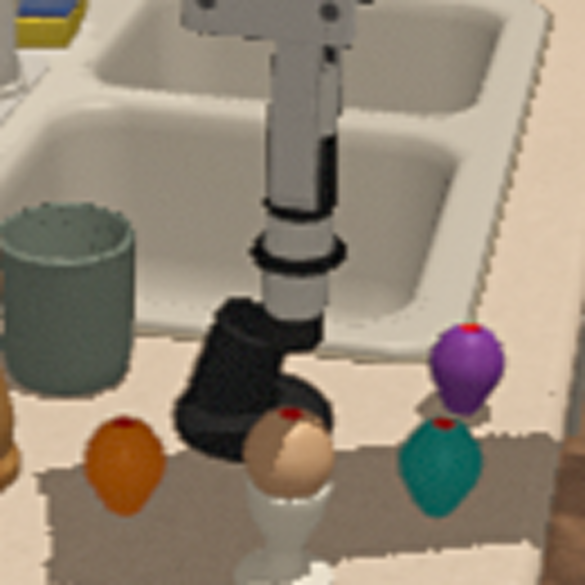

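The lamp hangs upright above the dot. The collar and body centre project to column 294 as predicted, and the dot is at column 292.9. I descend, averaging the wrist force at each step.

```bash
cat >> h.py <<'E'
def favg(n=10):
    F=[]
    for _ in range(n): robot.dwell(.03); F.append(robot.get_obs()['ft_force'])
    return np.mean(F,0)
E
python3 - <<'E'
from h import *
c=(485.3,109.1)
robot.move_straight((*c,278),max_speed=60); robot.dwell(.2); f0=favg(20);print(f0)
for z in np.arange(273,264.5,-1):
    robot.move_straight((*c,z),max_speed=20); f=favg(10)-f0; b=robot.get_obs(); print(z,b['ee_pos'].round(1),f.round(2),round(b['clock'],1))
    if f[2]>2.3: break
E
```

```text
[ 0.0436744  -0.00182746 -1.255832  ]
273.0 [485.3 109.1 273. ] [-0.02  0.07 -0.16] 30.8
272.0 [485.3 109.1 272. ] [-0.06 -0.24  0.04] 31.4
271.0 [485.3 109.1 271. ] [-0.18  0.11  0.03] 31.9
270.0 [485.3 109.1 270. ] [-0.14 -0.03 -0.09] 32.5
269.0 [485.3 109.1 269. ] [ 0.06 -0.07 -0.38] 33.1
268.0 [485.3 109.1 268. ] [-0.11  0.05  0.87] 33.7
267.0 [485.3 109.1 267. ] [ 0.02 -0.19  1.13] 34.3
266.0 [485.3 109.1 266. ] [-0.02 -0.55  1.55] 34.9
265.0 [485.3 109.1 265. ] [-0.31 -0.55  1.8 ] 35.5
```

Run:
```python
from h import *
c=(485.3,109.1); f0=np.array([.04,0,-1.26])
robot.move_straight((*c,263.6),max_speed=15); robot.dwell(.3)
print((favg(20)-f0).round(2)); b=robot.get_obs();print(b['ee_pos'],b['orientation'],b['opening'],b['clock'])
s=snap('side','s12');t=snap('top','t12');u,v=proj(s,(485,109,110)).astype(int)
cv2.imwrite('pics/v12.png',np.hstack([cv2.resize(s['frame'][v-50:v+50,u-40:u+40,::-1],(400,500),interpolation=cv2.INTER_CUBIC),cv2.resize(t['frame'][100:300,100:260,::-1],(400,500))]))
```

```text
[ 0.2  -0.41  2.44]
[485.30206421 109.09339007 263.5919376 ] [ 3.14157872e+00  7.97009993e-06 -4.20196554e-02] 31.46229935973404 36.6667
```

View pics/v12.png

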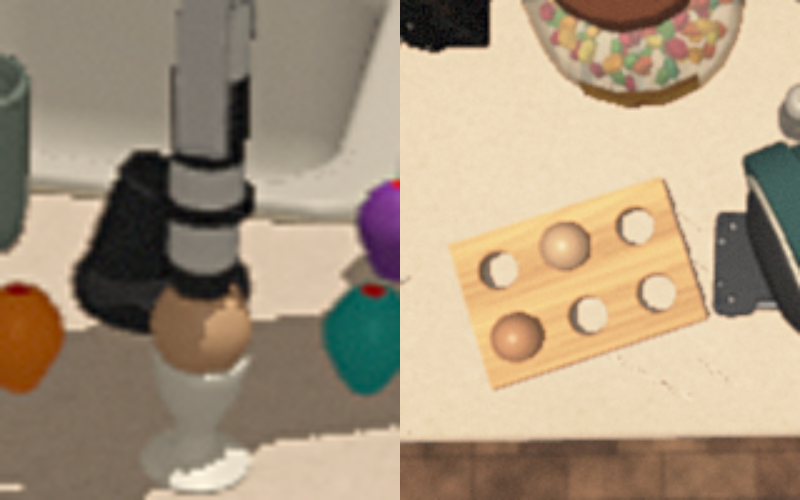

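The lamp is upright and centred on the egg, the nose is about half in (2.4 N), and the other eggs haven't moved.

```bash
python3 -c "
from workcell import robot
print(robot.finish_job())"
```

```text
the job is handed in; nothing more can be done
None
```

The job is handed in at about 37 s of the 64 s allowed. The red-dot egg stands dot up in the egg cup, and the lamp is still gripped upright on the dot at about 2.4 N, nose roughly half way in by force and travel. I did not touch the other eggs, salt shaker, pepper mill or mug.

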